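# Set out the painted reference bolts for the sorting machine's check

## Task

The sorting machine is due for its check: put each of the four reference bolts with a painted tip (red, yellow, green, blue) into the dish of its own colour, standing upright on its head as it does now, with the head flat on the dish's floor. Leave the two unpainted bolts standing where they are.

Things in the scene. Friction and masses are not known exactly. Their poses are not given: they have to be found in the camera images.
- red_bolt_mid (a point): Reference bolt, steel, the top 20 mm of its shank painted red, standing upright on its hexagonal head: 80 mm tall in all; the head (at the bottom) is 36 mm across the flats, 41.5 mm across the corners and 15 mm thick; above it the round shank, 24 mm in diameter and 65 mm long, points up. About 0.25 to 0.45 kg. Origin: the bolt's centre, on its axis, half-way up (40 mm above its underside); z runs up along the shank. It belongs in the red dish.
- yellow_bolt_mid (a point): Reference bolt, steel, the top 20 mm of its shank painted yellow, standing upright on its hexagonal head: 80 mm tall in all; the head (at the bottom) is 36 mm across the flats, 41.5 mm across the corners and 15 mm thick; above it the round shank, 24 mm in diameter and 65 mm long, points up. About 0.25 to 0.45 kg. Origin: the bolt's centre, on its axis, half-way up (40 mm above its underside); z runs up along the shank. It belongs in the yellow dish.
- green_bolt_mid (a point): Reference bolt, steel, the top 20 mm of its shank painted green, standing upright on its hexagonal head: 80 mm tall in all; the head (at the bottom) is 36 mm across the flats, 41.5 mm across the corners and 15 mm thick; above it the round shank, 24 mm in diameter and 65 mm long, points up. About 0.25 to 0.45 kg. Origin: the bolt's centre, on its axis, half-way up (40 mm above its underside); z runs up along the shank. It belongs in the green dish.
- blue_bolt_mid (a point): Reference bolt, steel, the top 20 mm of its shank painted blue, standing upright on its hexagonal head: 80 mm tall in all; the head (at the bottom) is 36 mm across the flats, 41.5 mm across the corners and 15 mm thick; above it the round shank, 24 mm in diameter and 65 mm long, points up. About 0.25 to 0.45 kg. Origin: the bolt's centre, on its axis, half-way up (40 mm above its underside); z runs up along the shank. It belongs in the blue dish.
- plain1_bolt_mid (a point): Unpainted, all-steel bolt (one of two alike), standing upright on its hexagonal head: 80 mm tall in all; the head (at the bottom) is 36 mm across the flats, 41.5 mm across the corners and 15 mm thick; above it the round shank, 24 mm in diameter and 65 mm long, points up. About 0.25 to 0.45 kg. Origin: the bolt's centre, on its axis, half-way up (40 mm above its underside); z runs up along the shank. Not to be moved.
- plain2_bolt_mid (a point): Unpainted, all-steel bolt (one of two alike), standing upright on its hexagonal head: 80 mm tall in all; the head (at the bottom) is 36 mm across the flats, 41.5 mm across the corners and 15 mm thick; above it the round shank, 24 mm in diameter and 65 mm long, points up. About 0.25 to 0.45 kg. Origin: the bolt's centre, on its axis, half-way up (40 mm above its underside); z runs up along the shank. Not to be moved.
- red_dish: Round shallow open dish of red plastic, fixed to the bench: outside 76 mm in diameter and 14 mm high, wall 4 mm thick, flat inner floor 68 mm in diameter and 4 mm above the bench. Origin: the centre of its underside, on the bench; z points up.
- yellow_dish: Round shallow open dish of yellow plastic, fixed to the bench: outside 76 mm in diameter and 14 mm high, wall 4 mm thick, flat inner floor 68 mm in diameter and 4 mm above the bench. Origin: the centre of its underside, on the bench; z points up.
- green_dish: Round shallow open dish of green plastic, fixed to the bench: outside 76 mm in diameter and 14 mm high, wall 4 mm thick, flat inner floor 68 mm in diameter and 4 mm above the bench. Origin: the centre of its underside, on the bench; z points up.
- blue_dish: Round shallow open dish of blue plastic, fixed to the bench: outside 76 mm in diameter and 14 mm high, wall 4 mm thick, flat inner floor 68 mm in diameter and 4 mm above the bench. Origin: the centre of its underside, on the bench; z points up.
Things that resemble listed ones, but are neither listed nor needed, are in the scene too. Of the things that look like the green_dish, take the one that is farthest from the robot's base at the start.

How it is judged:
By the outcome, as a careful person would: the job done as asked, in the order asked, and still so for the second after the job is handed in, with the robot touching nothing.
It also fails if it takes over 96 s, if anything falls off the work surface, if the arm or the gripper's body presses on something with over 40 N, if the wrist force passes 120 N, or if a joint passes its speed limit or range.

## Robot

A 7-joint arm with a two-finger parallel gripper is mounted at the origin on the work surface. World frame = base frame: x ahead of the robot, y to its left, z up, the work surface at z = 0. Lengths are in m, angles in rad, forces in N, time in s.
With the tool pointing down it reaches from about 0.425 to 0.95 m from the base axis. Payload 16.7 kg.
Tool frame: the origin (TCP) lies between the finger pads; the fingertips stand 17 mm ahead of it and the grasp point (between the pads) lies 2 mm behind it; z points along the fingers, y is the line along which they close (so a half turn about z gives the same grasp; the last joint's range is limited). The gripper opens to 94 mm and grips with 3 to 60 N. Pads are 16 mm wide; open, the fingers measure 119 mm over their backs; the gripper's body (75 mm by 177 mm) begins 78 mm behind the grasp point.
Start: joints at [-1.486, 0.426, 0.074, 1.606, -0.034, 1.111, -0.067], TCP at [0.157, 0.656, 0.222] pointing down, gripper open.
Joint ranges: [-2.85, 2.85], [-0.5, 2.14], [-1.23, 1.37], [0.21, 2.46], [-1.02, 4.16], [0.16, 2.05], [-2.73, 2.73]. Speed limits (rad/s): [1.89, 1.89, 2.39, 2.39, 3.01, 3.01, 3.01].

## Interface

Orientations are given as a 3x3 rotation matrix whose columns are the frame's x, y, z axes.
In Python, from plant import ctrl gives the robot as it stands.
- The arm moves only by the tool apply_moves, never from a script. Its arguments are lists of equal length, an entry for each row: "offset": the shift along the tool's x, y, z in m, a list of three; "turn": the turn, a rotation vector about the tool's x, y, z in degrees, a list of three; "gripper": the closure, from 0 (fully open) to 1 (shut). In form: {"offset": [[x, y, z], ...], "turn": [[ax, ay, az], ...], "gripper": [gripper, ...]}. A call has exactly 10 rows; each row shifts and turns the commanded pose from where the row before left it, along the tool's axes as they then stand; what a row does not reach is not made up. A row lasts 1/12 s, in which the tool goes at most 41.7 mm and 7.16 degrees, less where a joint would pass 70% of its speed; a pose out of reach is approached as far as the arm can. A call is refused whole if a number of a shift passes 0.0417 or a number of a turn 7.16, either way. A call with a gripper value outside its range is refused whole. The fingers move at their own pace and stop on an object; the grip force is fixed at half the most. Time passes only in rows, so rows that do not move let the fingers close, or fill a call up. It gives the time, the measured TCP pose, the force, the opening and the grip force at its end, in the units of the state.
- ctrl.observe(): the state, without advancing time (a new reading comes with each control period).
- ctrl.capture(name): name is "scene" or "top" or "wrist"; returns (picture, depth): 480x640x3 uint8, red, green, blue; 480x640 float32, m along the optical axis (not along the pixel's ray), 0 where there is no reading.
- ctrl.calibration(name): a dict with "mtx" (3x3 intrinsics, pixels), "distortion" ([k1, k2, p1, p2, k3] as OpenCV has them; the pictures are not rectified), "rvec" (rotation vector, rad) and "tvec" (3), from world to camera coordinates, as OpenCV has them; the wrist camera has in their place "mount" (4x4, takes a point from camera to tool coordinates, whose origin is the TCP and whose axes are the flange's). Camera axes: x right, y down, z forward; pixel columns grow to the right and rows downward; lengths in m; the calibration is good to about 2 mm. A picture is of the moment at which its call begins: read the wrist's pose just before it. calibration takes no time and is no camera call.
- ctrl.sign_off(): hands the job in; it is judged then, once.
The state is a dict: "clock": time; "joint_pos": joint angles; "joint_vel": joint speeds; "joint_torque": joint torques, N m; "position": TCP position; "tool_rot": TCP orientation; "contact_force": force on the tool from outside, world axes, zero at the start; "wrist_torque": the same for the moment, N m; "gripper_width": finger opening in m; "finger_force": force on a finger pad.
Only numpy, scipy, OpenCV 4.12 (cv2) and the standard library are available. Lean on these libraries where they do the work, as an engineer would, in place of code of your own. Each camera call takes 0.05 s, during which the arm holds its last target. There are 200 camera calls.

## Working session

There is one attempt and no reset: what is moved stays moved. The work goes in short steps, Python scripts to look and compute and a tool call to move; the robot and the scene stay as the last step left them, time stands still between calls to the robot, and variables do not carry over. Pictures are saved under pics/ and viewed, at most 14 in all, crops included, and the job is handed in when it is done.

Besides the shell and the picture viewer there is one more tool, called in YAML: its name, and indented under it one key for each argument. apply_moves: Moves the arm, as the interface text tells. Its arguments: {"type":"object","properties":{"offset":{"type":"array"},"turn":{"type":"array"},"gripper":{"type":"array"}},"required":["offset","turn","gripper"]}

```bash
mkdir -p pics; ls; cat > h.py <<'E'
import numpy as np, cv2
from plant import ctrl
def cast(cam,px,z):
    c=ctrl.calibration(cam); R=cv2.Rodrigues(np.array(c["rvec"],float))[0]; t=np.array(c["tvec"],float).ravel()
    u=cv2.undistortPoints(np.array(px,float).reshape(-1,1,2),np.array(c["mtx"],float),np.array(c["distortion"],float)).reshape(-1,2)
    o=-R.T@t; d=np.c_[u,np.ones(len(u))]@R
    return o+d*((z-o[2])/d[:,2])[:,None]
E
python3 - <<'E'
from h import *
s=ctrl.observe()
print(s["clock"],s["position"],s["tool_rot"],s["gripper_width"])
for n in("scene","top"):
    p,d=ctrl.capture(n); cv2.imwrite(f"pics/{n}0.png",p[:,:,::-1]); np.savez(f"{n}0.npz",p=p,d=d)
    print(ctrl.calibration(n))
print(ctrl.calibration("wrist"))
E
```

```text
pics
0.0 [0.15696361 0.65606466 0.22179402] [[-9.72545311e-01  2.32713492e-01 -2.22439613e-04]
 [ 2.32713588e-01  9.72544532e-01 -1.23245565e-03]
 [-7.04766298e-05 -1.25038369e-03 -9.99999216e-01]] 0.09406851252508573
{'mtx': array([[596.31345697,   0.        , 318.90704423],
       [  0.        , 596.31345697, 241.88678595],
       [  0.        ,   0.        ,   1.        ]]), 'distortion': array([-0.14470306,  0.        ,  0.        ,  0.        ,  0.        ]), 'rvec': array([ 0.93910724,  2.58981671, -0.93764   ]), 'tvec': array([ 0.38125018, -0.21195098,  1.4720534 ])}
{'mtx': array([[513.95021358,   0.        , 314.52314941],
       [  0.        , 513.95021358, 238.89513162],
       [  0.        ,   0.        ,   1.        ]]), 'distortion': array([-0.04314792,  0.        ,  0.        ,  0.        ,  0.        ]), 'rvec': array([ 2.12611287, -2.12837176,  0.15047894]), 'tvec': array([0.00573664, 0.4728339 , 0.86659289])}
{'mtx': array([[356.38662449,   0.        , 316.8024647 ],
       [  0.        , 356.38662449, 237.39236769],
       [  0.        ,   0.        ,   1.        ]]), 'distortion': array([-0.06502522,  0.        ,  0.        ,  0.        ,  0.        ]), 'mount': array([[ 5.54790352e-04, -9.74320835e-01, -2.25163503e-01,
         6.54609122e-02],
       [ 9.99999846e-01,  5.45186976e-04,  1.04827099e-04,
         5.64144993e-04],
       [ 2.06209819e-05, -2.25163526e-01,  9.74320987e-01,
        -1.62695755e-01],
       [ 0.00000000e+00,  0.00000000e+00,  0.00000000e+00,
         1.00000000e+00]])}
```

View pics/top0.png

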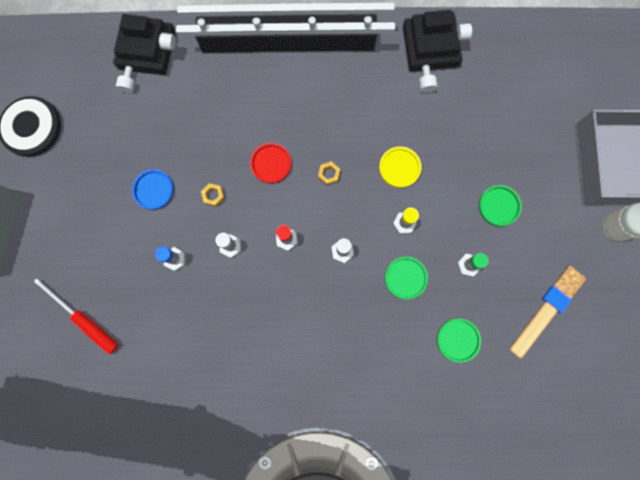

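View pics/scene0.png

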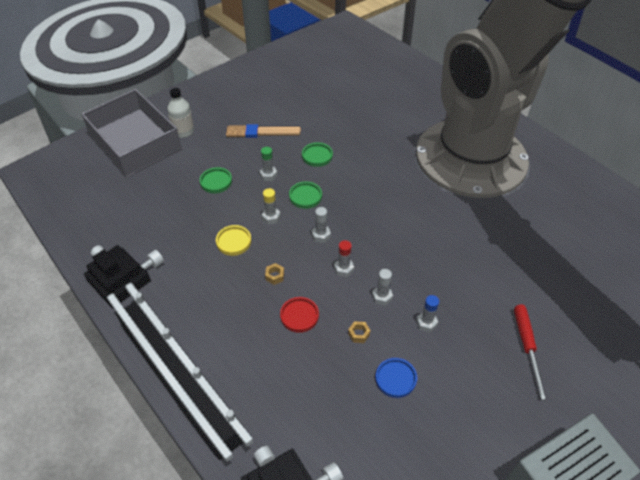

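The top view shows, left to right, the bolts: blue tip (163,255), plain (223,240), red (284,233), plain (344,247), yellow (411,216) and green (481,261). The dishes are blue (153,190), red (271,163) and yellow (400,167). There are three green dishes, at (501,206), (407,278) and (459,340); the first is farthest from the base at the bottom. The scene view agrees with this.

Things that could be confused:
- **Green dish:** the three above; I choose (501,206).
- **Red:** the screwdriver handle (95,332).
- **Blue:** the brush band (558,300).
- **Bolts:** the plain ones at (223,240) and (344,247), and the nuts at (212,195) and (329,173).

```bash
cat > m.py <<'E'
from h import *
def blobs(p):
    h=cv2.cvtColor(p,cv2.COLOR_RGB2HSV); out={}
    for n,(a,b) in dict(red=(0,6),yellow=(25,35),green=(50,75),blue=(100,125)).items():
        m=cv2.inRange(h,(a,130,70),(b,255,255))
        if n=="red": m|=cv2.inRange(h,(174,130,70),(179,255,255))
        k,l,st,c=cv2.connectedComponentsWithStats(m)
        out[n]=[(int(st[i,4]),c[i].round(1)) for i in range(1,k) if st[i,4]>60]
    return out
E
python3 - <<'E'
from m import *
for n in("top","scene"):
    p=np.load(n+"0.npz")["p"]
    for k,v in blobs(p).items():
        for a,c in v:
            print(n,k,a,c,"tip",cast(n,c,.07)[0][:2].round(4),"dish",cast(n,c,.012)[0][:2].round(4), "r",np.hypot(*cast(n,c,.012)[0][:2]).round(3))
p=np.load("top0.npz")["p"]
print("plain",cast("top",[(223,240),(344,247)],.08).round(3))
cv2.imwrite("pics/crop.png",cv2.resize(p[130:300,130:530,::-1],None,fx=2,fy=2))
E
```

```text
top red 1305 [270.4 162.6] tip [0.6029 0.0817] dish [0.6215 0.0882] r 0.628
top red 182 [283.4 232.4] tip [0.4791 0.0576] dish [0.4893 0.0624] r 0.493
top red 795 [ 94.1 331.9] tip [0.3103 0.375 ] dish [0.3092 0.4011] r 0.506
top yellow 1344 [399.9 166.8] tip [ 0.5941 -0.1436] dish [ 0.6121 -0.1524] r 0.631
top yellow 201 [410.1 215.4] tip [ 0.5079 -0.1586] dish [ 0.5201 -0.1684] r 0.547
top green 1351 [499.8 205.3] tip [ 0.5251 -0.313 ] dish [ 0.5385 -0.3332] r 0.633
top green 203 [479.2 260.5] tip [ 0.4301 -0.2727] dish [ 0.437  -0.2902] r 0.525
top green 1422 [406.  277.6] tip [ 0.4016 -0.1487] dish [ 0.4066 -0.1578] r 0.436
top green 1500 [458.7 340. ] tip [ 0.2985 -0.2327] dish [ 0.2966 -0.2474] r 0.386
top blue 1332 [152.3 189.1] tip [0.5566 0.288 ] dish [0.5721 0.3083] r 0.65
top blue 212 [163.2 253.9] tip [0.4424 0.2631] dish [0.4502 0.2817] r 0.531
top blue 400 [556.7 299. ] tip [ 0.365  -0.3994] dish [ 0.3676 -0.4254] r 0.562
scene red 144 [344.7 247.2] tip [0.4757 0.0559] dish [0.4429 0.0215] r 0.443
scene red 1081 [299.1 314. ] tip [0.6451 0.1213] dish [0.6229 0.091 ] r 0
[... 256 characters left out ...]
green 526 [316.9 154. ] tip [ 0.3407 -0.1939] dish [ 0.2994 -0.2439] r 0.386
scene green 91 [266.2 152.5] tip [ 0.4274 -0.2736] dish [ 0.3916 -0.3287] r 0.511
scene green 586 [215.4 179.6] tip [ 0.5678 -0.2745] dish [ 0.5407 -0.3296] r 0.633
scene green 624 [305.1 194.5] tip [ 0.4439 -0.1097] dish [ 0.4091 -0.1544] r 0.437
scene blue 1072 [288.4  19.9] tip [ 0.0179 -0.7174] dish [-0.0436 -0.8002] r 0.801
scene blue 146 [251.4 130.3] tip [ 0.407  -0.3616] dish [ 0.3699 -0.4221] r 0.561
scene blue 173 [431.6 302.5] tip [0.4392 0.261 ] dish [0.4041 0.2395] r 0.47
scene blue 1298 [395.8 377.1] tip [0.5986 0.3281] dish [0.5735 0.3108] r 0.652
plain [[ 0.465  0.159  0.08 ]
 [ 0.452 -0.045  0.08 ]]
```

View pics/crop.png

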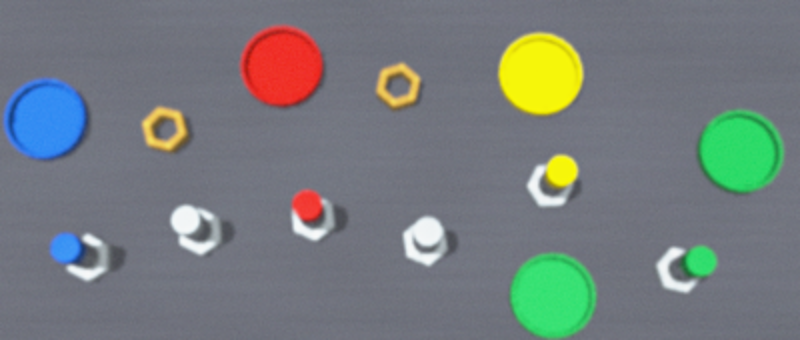

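The crop confirms the choices: painted tips at crop (66,248) blue, (307,205) red, (561,170) yellow and (700,260) green. The far green dish is at (740,150). The two views agree to about 3 mm, so I'll go to the red bolt first, by way of (0.40, 0.40).

apply_moves:
  offset:
    - [-0.0296, -0.0192, 0]
    - [-0.0296, -0.0192, 0]
    - [-0.0296, -0.0192, 0]
    - [-0.0296, -0.0192, 0]
    - [-0.0296, -0.0192, 0]
    - [-0.0296, -0.0192, 0]
    - [-0.0296, -0.0192, 0]
    - [-0.0296, -0.0192, 0]
    - [-0.0296, -0.0192, 0]
    - [-0.0296, -0.0192, 0]
  turn:
    - [0, 0, 0]
    - [0, 0, 0]
    - [0, 0, 0]
    - [0, 0, 0]
    - [0, 0, 0]
    - [0, 0, 0]
    - [0, 0, 0]
    - [0, 0, 0]
    - [0, 0, 0]
    - [0, 0, 0]
  gripper: [0.2, 0.2, 0.2, 0.2, 0.2, 0.2, 0.2, 0.2, 0.2, 0.2]

```text
clock: 0.93
position: [0.4011, 0.3993, 0.2224]
tool_rot: [[-0.973, 0.233, -0.0], [0.233, 0.973, -0.0], [0.0, -0.0, -1.0]]
contact_force: [0.5, 0.7, 0.5]
gripper_width: 0.0748
finger_force: 0.0
```

apply_moves:
  offset:
    - [-0.0155, -0.0316, 0.006]
    - [-0.0155, -0.0316, 0.006]
    - [-0.0155, -0.0316, 0.006]
    - [-0.0155, -0.0316, 0.006]
    - [-0.0155, -0.0316, 0.006]
    - [-0.0155, -0.0316, 0.006]
    - [-0.0155, -0.0316, 0.006]
    - [-0.0155, -0.0316, 0.006]
    - [-0.0155, -0.0316, 0.006]
    - [-0.0155, -0.0316, 0.006]
  turn:
    - [0, 0, 0]
    - [0, 0, 0]
    - [0, 0, 0]
    - [0, 0, 0]
    - [0, 0, 0]
    - [0, 0, 0]
    - [0, 0, 0]
    - [0, 0, 0]
    - [0, 0, 0]
    - [0, 0, 0]
  gripper: [0.2, 0.2, 0.2, 0.2, 0.2, 0.2, 0.2, 0.2, 0.2, 0.2]

```text
clock: 1.77
position: [0.4774, 0.0558, 0.1623]
tool_rot: [[-0.973, 0.232, 0.0], [0.232, 0.973, 0.0], [-0.0, 0.0, -1.0]]
contact_force: [0.2, 1.2, -0.6]
gripper_width: 0.0751
finger_force: 0.0
```

```bash
cat > w.py <<'E'
from m import *
import sys
def wcast(px,z,s):
    c=ctrl.calibration("wrist"); M=np.array(c["mount"]); T=np.eye(4); T[:3,:3]=s["tool_rot"]; T[:3,3]=s["position"]; T=T@M
    u=cv2.undistortPoints(np.array(px,float).reshape(-1,1,2),c["mtx"],c["distortion"]).reshape(-1,2)
    d=np.c_[u,np.ones(len(u))]@T[:3,:3].T; o=T[:3,3]
    return o+d*((z-o[2])/d[:,2])[:,None]
if __name__=="__main__":
    s=ctrl.observe(); p,d=ctrl.capture("wrist"); cv2.imwrite(f"pics/{sys.argv[1]}.png",p[:,:,::-1])
    print(np.round(s["position"],4))
    for k,v in blobs(p).items():
        for a,c in v: print(k,a,c,"z.07",wcast(c,.07,s)[0][:2].round(4),"z.012",wcast(c,.012,s)[0][:2].round(4))
E
python3 w.py w1
```

```text
[0.4774 0.0558 0.1623]
red 1062 [318.9 246.2] z.07 [0.478  0.0578] z.012 [0.4926 0.0547]
red 428 [381.2 328. ] z.07 [0.5539 0.0901] z.012 [0.5858 0.0944]
red 1193 [382.2 380.7] z.07 [0.6011 0.0821] z.012 [0.6437 0.0845]
green 5131 [ 74.5 207.6] z.07 [ 0.4072 -0.1122] z.012 [ 0.4057 -0.154 ]
blue 1527 [585.9 132.5] z.07 [0.4407 0.2641] z.012 [0.4468 0.3079]
blue 4748 [593.1 260.6] z.07 [0.5392 0.2631] z.012 [0.5677 0.3066]
```

View pics/w1.png

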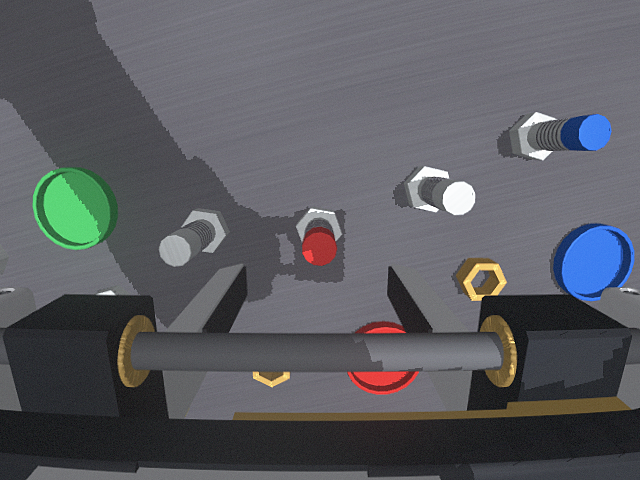

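The wrist view shows the red tip at (319,246), i.e. (0.478, 0.058), between the open fingers. The plain bolts at (175,248) and (458,198) are well clear. Descending and gripping.

apply_moves:
  offset:
    - [0, 0.002, 0.015]
    - [0, 0, 0.015]
    - [0, 0, 0.015]
    - [0, 0, 0.015]
    - [0, 0, 0.015]
    - [0, 0, 0.015]
    - [0, 0, 0.012]
    - [0, 0, 0.005]
    - [0, 0, 0]
    - [0, 0, 0]
  turn:
    - [0, 0, 0]
    - [0, 0, 0]
    - [0, 0, 0]
    - [0, 0, 0]
    - [0, 0, 0]
    - [0, 0, 0]
    - [0, 0, 0]
    - [0, 0, 0]
    - [0, 0, 0]
    - [0, 0, 0]
  gripper: [0.2, 0.2, 0.2, 0.2, 0.2, 0.2, 0.2, 0.2, 0.5, 0.65]

```text
clock: 2.65
position: [0.4779, 0.0593, 0.0557]
tool_rot: [[-0.973, 0.233, -0.0], [0.233, 0.973, -0.0], [0.0, -0.0, -1.0]]
contact_force: [-1.0, -0.2, 0.6]
gripper_width: 0.0653
finger_force: 0.0
```

apply_moves:
  offset:
    - [0, 0, 0]
    - [0, 0, 0]
    - [0, 0, 0]
    - [0, 0, 0]
    - [0, 0, 0]
    - [0, 0, 0]
    - [0, 0, 0]
    - [0, 0, 0]
    - [0, 0, 0]
    - [0, 0, 0]
  turn:
    - [0, 0, 0]
    - [0, 0, 0]
    - [0, 0, 0]
    - [0, 0, 0]
    - [0, 0, 0]
    - [0, 0, 0]
    - [0, 0, 0]
    - [0, 0, 0]
    - [0, 0, 0]
    - [0, 0, 0]
  gripper: [0.7, 0.75, 0.8, 0.85, 0.9, 0.95, 1, 1, 1, 1]

```text
clock: 3.48
position: [0.478, 0.0592, 0.0556]
tool_rot: [[-0.973, 0.233, 0.0], [0.233, 0.973, -0.0], [-0.0, -0.0, -1.0]]
contact_force: [-0.2, -1.9, 6.1]
gripper_width: 0.0233
finger_force: 30.0
```

apply_moves:
  offset:
    - [0, 0, -0.007]
    - [0, 0, -0.013]
    - [0, 0, -0.015]
    - [-0.009, 0.0047, -0.015]
    - [-0.022, 0.0103, 0]
    - [-0.025, 0.0117, 0]
    - [-0.025, 0.0117, 0]
    - [-0.025, 0.0117, 0]
    - [-0.018, 0.0083, 0]
    - [-0.009, 0.0043, 0]
  turn:
    - [0, 0, 0]
    - [0, 0, 0]
    - [0, 0, 0]
    - [0, 0, 0]
    - [0, 0, 0]
    - [0, 0, 0]
    - [0, 0, 0]
    - [0, 0, 0]
    - [0, 0, 0]
    - [0, 0, 0]
  gripper: [1, 1, 1, 1, 1, 1, 1, 1, 1, 1]

```text
clock: 4.32
position: [0.6237, 0.0901, 0.1054]
tool_rot: [[-0.973, 0.232, 0.0], [0.232, 0.973, -0.0], [-0.0, -0.0, -1.0]]
contact_force: [-0.8, 0.6, -4.1]
gripper_width: 0.0239
finger_force: 30.0
```

```bash
python3 w.py w2; python3 - <<'E'
from m import *
s=ctrl.observe(); print(s["position"],s["contact_force"],s["gripper_width"])
E
```

```text
[0.6237 0.0901 0.1054]
red 4711 [313.6 225.2] z.07 [0.5974 0.0951] z.012 [0.6083 0.092 ]
red 2972 [316.7 304.7] z.07 [0.6448 0.0856] z.012 [0.6697 0.0797]
yellow 722 [ 57.9 283.6] z.07 [ 0.5962 -0.0657] z.012 [ 0.6068 -0.1159]
blue 8929 [592.2 107.2] z.07 [0.5681 0.2605] z.012 [0.5704 0.3057]
[0.62420313 0.09020005 0.10529106] [ 1.176516    0.36224226 -4.99866975] 0.023464531111220006
```

View pics/w2.png

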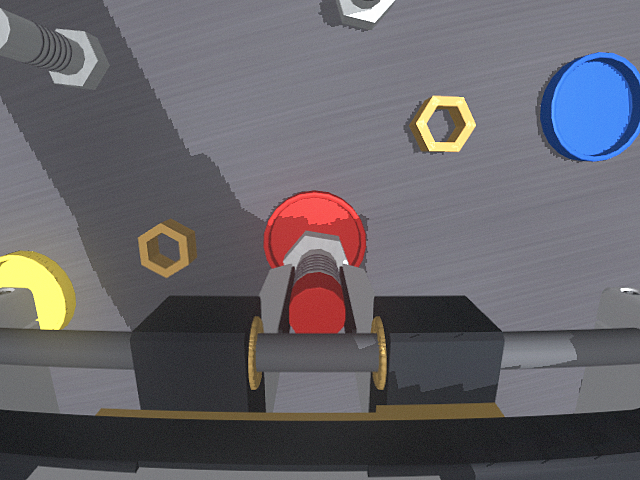

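The bolt hangs upright at (318,270), centred over the red dish at (315,240). Lowering it.

apply_moves:
  offset:
    - [0.001, 0, 0.008]
    - [0, 0, 0.012]
    - [0, 0, 0.01]
    - [0, 0, 0.006]
    - [0, 0, 0.003]
    - [0, 0, 0.002]
    - [0, 0, 0.002]
    - [0, 0, 0.001]
    - [0, 0, 0.001]
    - [0, 0, 0.0005]
  turn:
    - [0, 0, 0]
    - [0, 0, 0]
    - [0, 0, 0]
    - [0, 0, 0]
    - [0, 0, 0]
    - [0, 0, 0]
    - [0, 0, 0]
    - [0, 0, 0]
    - [0, 0, 0]
    - [0, 0, 0]
  gripper: [1, 1, 1, 1, 1, 1, 1, 1, 1, 1]

```text
clock: 5.2
position: [0.621, 0.0897, 0.0601]
tool_rot: [[-0.973, 0.233, 0.0], [0.233, 0.973, 0.0], [-0.0, 0.0, -1.0]]
contact_force: [-0.3, -0.3, -4.0]
gripper_width: 0.0236
finger_force: 30.0
```

apply_moves:
  offset:
    - [0, 0, 0.0005]
    - [0, 0, 0.0005]
    - [0, 0, 0.0005]
    - [0, 0, 0]
    - [0, 0, 0]
    - [0, 0, 0]
    - [0, 0, 0]
    - [0, 0, 0]
    - [0, 0, 0]
    - [0, 0, 0]
  turn:
    - [0, 0, 0]
    - [0, 0, 0]
    - [0, 0, 0]
    - [0, 0, 0]
    - [0, 0, 0]
    - [0, 0, 0]
    - [0, 0, 0]
    - [0, 0, 0]
    - [0, 0, 0]
    - [0, 0, 0]
  gripper: [1, 1, 1, 1, 0.7, 0.65, 0.6, 0.5, 0.4, 0.3]

```text
clock: 6.03
position: [0.6209, 0.0896, 0.0584]
tool_rot: [[-0.973, 0.233, -0.0], [0.233, 0.973, -0.0], [0.0, -0.0, -1.0]]
contact_force: [0.3, -0.5, 0.1]
gripper_width: 0.0544
finger_force: 0.0
```

apply_moves:
  offset:
    - [0, 0, -0.01]
    - [0, 0, -0.02]
    - [0, 0, -0.03]
    - [0, 0, -0.03]
    - [0.005, -0.025, -0.015]
    - [0.008, -0.039, 0]
    - [0.008, -0.039, 0]
    - [0.008, -0.039, 0]
    - [0.008, -0.039, 0]
    - [0.008, -0.039, 0]
  turn:
    - [0, 0, 0]
    - [0, 0, 0]
    - [0, 0, 0]
    - [0, 0, 0]
    - [0, 0, 0]
    - [0, 0, 0]
    - [0, 0, 0]
    - [0, 0, 0]
    - [0, 0, 0]
    - [0, 0, 0]
  gripper: [0.2, 0.2, 0.2, 0.2, 0.2, 0.2, 0.2, 0.2, 0.2, 0.2]

```text
clock: 6.87
position: [0.5249, -0.1153, 0.1644]
tool_rot: [[-0.973, 0.233, 0.001], [0.233, 0.973, 0.0], [-0.001, 0.0, -1.0]]
contact_force: [1.6, -2.1, -0.3]
gripper_width: 0.075
finger_force: 0.0
```

apply_moves:
  offset:
    - [0.006, -0.03, 0]
    - [0.0025, -0.0184, 0]
    - [0, 0, 0]
    - [0, 0, 0]
    - [0, 0, 0]
    - [0, 0, 0]
    - [0, 0, 0]
    - [0, 0, 0]
    - [0, 0, 0]
    - [0, 0, 0]
  turn:
    - [0, 0, 0]
    - [0, 0, 0]
    - [0, 0, 0]
    - [0, 0, 0]
    - [0, 0, 0]
    - [0, 0, 0]
    - [0, 0, 0]
    - [0, 0, 0]
    - [0, 0, 0]
    - [0, 0, 0]
  gripper: [0.2, 0.2, 0.2, 0.2, 0.2, 0.2, 0.2, 0.2, 0.2, 0.2]

```text
clock: 7.7
position: [0.5065, -0.1586, 0.1634]
tool_rot: [[-0.973, 0.232, -0.0], [0.232, 0.973, -0.0], [0.0, -0.0, -1.0]]
contact_force: [-0.0, 0.9, 0.3]
gripper_width: 0.0755
finger_force: 0.0
```

```bash
python3 w.py w3
```

```text
[ 0.5065 -0.1586  0.1634]
red 1928 [584.2 266.2] z.07 [0.5716 0.0419] z.012 [0.6007 0.0837]
yellow 724 [317.7 246.3] z.07 [ 0.5072 -0.1575] z.012 [ 0.5218 -0.1608]
yellow 2442 [348.4 316.2] z.07 [ 0.5676 -0.1472] z.012 [ 0.5958 -0.1482]
green 4538 [154.7  25.7] z.07 [ 0.3332 -0.2288] z.012 [ 0.3084 -0.2482]
green 6321 [290.3 115.6] z.07 [ 0.4125 -0.1544] z.012 [ 0.4056 -0.157 ]
green 865 [133.6 179.8] z.07 [ 0.4281 -0.2759] z.012 [ 0.4247 -0.306 ]
green 2621 [154.1 290.9] z.07 [ 0.5127 -0.2894] z.012 [ 0.5285 -0.3226]
blue 552 [  7.5 154.8] z.07 [ 0.3862 -0.3653] z.012 [ 0.3733 -0.4157]
```

View pics/w3.png

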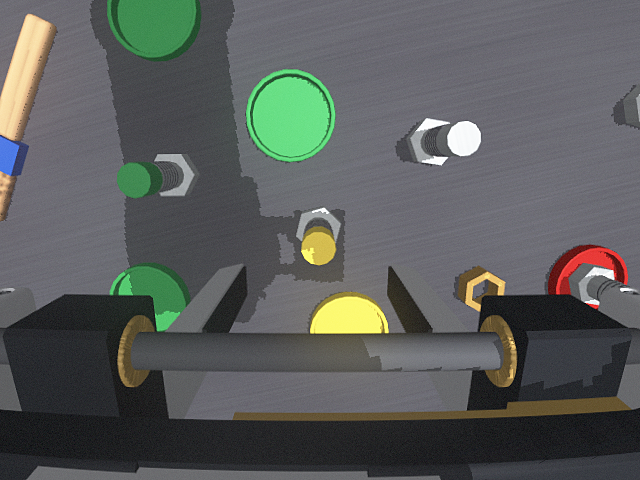

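The yellow bolt sits centred at (318,245), and the red bolt stands in its dish at (597,285). Descending and gripping.

apply_moves:
  offset:
    - [0, 0.001, 0.015]
    - [0, 0, 0.015]
    - [0, 0, 0.015]
    - [0, 0, 0.015]
    - [0, 0, 0.015]
    - [0, 0, 0.015]
    - [0, 0, 0.013]
    - [0, 0, 0.005]
    - [0, 0, 0]
    - [0, 0, 0]
  turn:
    - [0, 0, 0]
    - [0, 0, 0]
    - [0, 0, 0]
    - [0, 0, 0]
    - [0, 0, 0]
    - [0, 0, 0]
    - [0, 0, 0]
    - [0, 0, 0]
    - [0, 0, 0]
    - [0, 0, 0]
  gripper: [0.2, 0.2, 0.2, 0.2, 0.2, 0.2, 0.2, 0.2, 0.5, 0.65]

```text
clock: 8.58
position: [0.5067, -0.1581, 0.0558]
tool_rot: [[-0.972, 0.233, -0.0], [0.233, 0.972, -0.0], [0.0, -0.0, -1.0]]
contact_force: [0.3, -0.1, -0.2]
gripper_width: 0.065
finger_force: 0.0
```

apply_moves:
  offset:
    - [0, 0, 0]
    - [0, 0, 0]
    - [0, 0, 0]
    - [0, 0, 0]
    - [0, 0, 0]
    - [0, 0, 0]
    - [0, 0, 0]
    - [0, 0, 0]
    - [0, 0, 0]
    - [0, 0, 0]
  turn:
    - [0, 0, 0]
    - [0, 0, 0]
    - [0, 0, 0]
    - [0, 0, 0]
    - [0, 0, 0]
    - [0, 0, 0]
    - [0, 0, 0]
    - [0, 0, 0]
    - [0, 0, 0]
    - [0, 0, 0]
  gripper: [0.7, 0.75, 0.8, 0.85, 0.9, 0.95, 1, 1, 1, 1]

```text
clock: 9.42
position: [0.5067, -0.1579, 0.0556]
tool_rot: [[-0.973, 0.233, 0.0], [0.233, 0.973, 0.0], [-0.0, 0.0, -1.0]]
contact_force: [0.0, 0.6, 3.2]
gripper_width: 0.0236
finger_force: 30.0
```

apply_moves:
  offset:
    - [0, 0, -0.007]
    - [0, 0, -0.013]
    - [0, 0, -0.015]
    - [-0.007, 0.002, -0.015]
    - [-0.018, 0.006, 0]
    - [-0.019, 0.006, 0]
    - [-0.019, 0.006, 0]
    - [-0.019, 0.006, 0]
    - [-0.013, 0.004, 0]
    - [-0.0065, 0.002, 0]
  turn:
    - [0, 0, 0]
    - [0, 0, 0]
    - [0, 0, 0]
    - [0, 0, 0]
    - [0, 0, 0]
    - [0, 0, 0]
    - [0, 0, 0]
    - [0, 0, 0]
    - [0, 0, 0]
    - [0, 0, 0]
  gripper: [1, 1, 1, 1, 1, 1, 1, 1, 1, 1]

```text
clock: 10.25
position: [0.6141, -0.15, 0.1054]
tool_rot: [[-0.973, 0.232, -0.0], [0.232, 0.973, -0.0], [0.0, -0.0, -1.0]]
contact_force: [-0.7, -0.8, -4.5]
gripper_width: 0.0238
finger_force: 30.0
```

apply_moves:
  offset:
    - [0, 0, 0.008]
    - [0, 0, 0.012]
    - [0, 0, 0.01]
    - [0, 0, 0.006]
    - [0, 0, 0.003]
    - [0, 0, 0.002]
    - [0, 0, 0.002]
    - [0, 0, 0.001]
    - [0, 0, 0.001]
    - [0, 0, 0.0005]
  turn:
    - [0, 0, 0]
    - [0, 0, 0]
    - [0, 0, 0]
    - [0, 0, 0]
    - [0, 0, 0]
    - [0, 0, 0]
    - [0, 0, 0]
    - [0, 0, 0]
    - [0, 0, 0]
    - [0, 0, 0]
  gripper: [1, 1, 1, 1, 1, 1, 1, 1, 1, 1]

```text
clock: 11.08
position: [0.6129, -0.1505, 0.0602]
tool_rot: [[-0.973, 0.233, 0.0], [0.233, 0.973, -0.0], [-0.0, 0.0, -1.0]]
contact_force: [0.7, -0.9, -3.4]
gripper_width: 0.0236
finger_force: 30.0
```

apply_moves:
  offset:
    - [0, 0, 0.0005]
    - [0, 0, 0.0005]
    - [0, 0, 0.0005]
    - [0, 0, 0]
    - [0, 0, 0]
    - [0, 0, 0]
    - [0, 0, 0]
    - [0, 0, 0]
    - [0, 0, 0]
    - [0, 0, 0]
  turn:
    - [0, 0, 0]
    - [0, 0, 0]
    - [0, 0, 0]
    - [0, 0, 0]
    - [0, 0, 0]
    - [0, 0, 0]
    - [0, 0, 0]
    - [0, 0, 0]
    - [0, 0, 0]
    - [0, 0, 0]
  gripper: [1, 1, 1, 1, 0.7, 0.65, 0.6, 0.5, 0.4, 0.3]

```text
clock: 11.92
position: [0.6128, -0.1505, 0.0584]
tool_rot: [[-0.973, 0.233, -0.0], [0.233, 0.973, -0.0], [0.0, -0.0, -1.0]]
contact_force: [0.1, 0.3, 0.3]
gripper_width: 0.054
finger_force: 0.0
```

apply_moves:
  offset:
    - [0, 0, -0.01]
    - [0, 0, -0.02]
    - [0, 0, -0.03]
    - [0, 0, -0.03]
    - [0.015, -0.016, -0.015]
    - [0.025, -0.027, 0]
    - [0.025, -0.027, 0]
    - [0.025, -0.027, 0]
    - [0.025, -0.027, 0]
    - [0.02, -0.022, 0]
  turn:
    - [0, 0, 0]
    - [0, 0, 0]
    - [0, 0, 0]
    - [0, 0, 0]
    - [0, 0, 0]
    - [0, 0, 0]
    - [0, 0, 0]
    - [0, 0, 0]
    - [0, 0, 0]
    - [0, 0, 0]
  gripper: [0.2, 0.2, 0.2, 0.2, 0.2, 0.2, 0.2, 0.2, 0.2, 0.2]

```text
clock: 12.75
position: [0.4452, -0.2623, 0.1642]
tool_rot: [[-0.972, 0.234, 0.001], [0.234, 0.972, 0.0], [-0.0, 0.0, -1.0]]
contact_force: [1.0, -0.6, 0.8]
gripper_width: 0.0756
finger_force: 0.0
```

apply_moves:
  offset:
    - [0.01, -0.011, 0]
    - [0.0057, -0.006, 0]
    - [0, 0, 0]
    - [0, 0, 0]
    - [0, 0, 0]
    - [0, 0, 0]
    - [0, 0, 0]
    - [0, 0, 0]
    - [0, 0, 0]
    - [0, 0, 0]
  turn:
    - [0, 0, 0]
    - [0, 0, 0]
    - [0, 0, 0]
    - [0, 0, 0]
    - [0, 0, 0]
    - [0, 0, 0]
    - [0, 0, 0]
    - [0, 0, 0]
    - [0, 0, 0]
    - [0, 0, 0]
  gripper: [0.2, 0.2, 0.2, 0.2, 0.2, 0.2, 0.2, 0.2, 0.2, 0.2]

```text
clock: 13.58
position: [0.4284, -0.2738, 0.1634]
tool_rot: [[-0.973, 0.232, -0.0], [0.232, 0.973, -0.0], [0.0, -0.0, -1.0]]
contact_force: [1.7, -0.0, -0.7]
gripper_width: 0.0753
finger_force: 0.0
```

```bash
python3 w.py w4
```

```text
[ 0.4284 -0.2738  0.1634]
green 6750 [310.3  69.2] z.07 [ 0.3082 -0.249 ] z.012 [ 0.2954 -0.247 ]
green 5892 [438.4 174.3] z.07 [ 0.3975 -0.1764] z.012 [ 0.4049 -0.1579]
green 874 [320.4 248.2] z.07 [ 0.4311 -0.2711] z.012 [ 0.446 -0.274]
green 971 [283.8 324.2] z.07 [ 0.4845 -0.3132] z.012 [ 0.5115 -0.3257]
green 352 [283.8 376.6] z.07 [ 0.5302 -0.3253] z.012 [ 0.5676 -0.3405]
blue 1499 [137.1 202.7] z.07 [ 0.3664 -0.394 ] z.012 [ 0.3667 -0.4248]
```

View pics/w4.png

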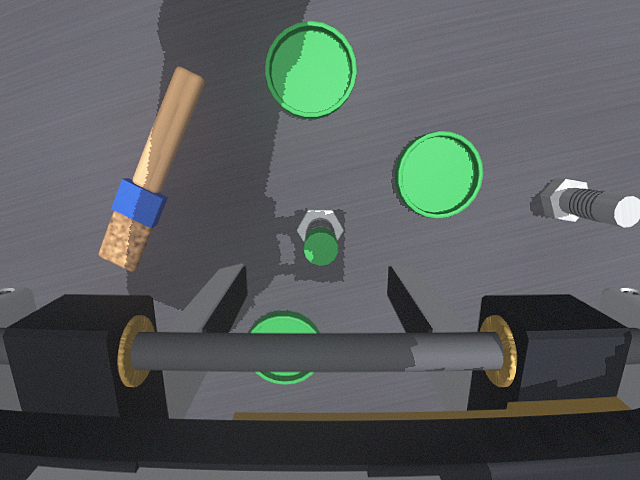

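The green bolt is at (320,248), about 2 mm off. The target dish is the far one at (284,345), ahead of the gripper.

apply_moves:
  offset:
    - [-0.001, 0.002, 0.015]
    - [0, 0, 0.015]
    - [0, 0, 0.015]
    - [0, 0, 0.015]
    - [0, 0, 0.015]
    - [0, 0, 0.015]
    - [0, 0, 0.013]
    - [0, 0, 0.005]
    - [0, 0, 0]
    - [0, 0, 0]
  turn:
    - [0, 0, 0]
    - [0, 0, 0]
    - [0, 0, 0]
    - [0, 0, 0]
    - [0, 0, 0]
    - [0, 0, 0]
    - [0, 0, 0]
    - [0, 0, 0]
    - [0, 0, 0]
    - [0, 0, 0]
  gripper: [0.2, 0.2, 0.2, 0.2, 0.2, 0.2, 0.2, 0.2, 0.5, 0.65]

```text
clock: 14.47
position: [0.4297, -0.2724, 0.0558]
tool_rot: [[-0.972, 0.233, -0.0], [0.233, 0.972, -0.0], [0.0, -0.0, -1.0]]
contact_force: [-0.9, 0.2, 0.1]
gripper_width: 0.0653
finger_force: 0.0
```

apply_moves:
  offset:
    - [0, 0, 0]
    - [0, 0, 0]
    - [0, 0, 0]
    - [0, 0, 0]
    - [0, 0, 0]
    - [0, 0, 0]
    - [0, 0, 0]
    - [0, 0, 0]
    - [0, 0, 0]
    - [0, 0, 0]
  turn:
    - [0, 0, 0]
    - [0, 0, 0]
    - [0, 0, 0]
    - [0, 0, 0]
    - [0, 0, 0]
    - [0, 0, 0]
    - [0, 0, 0]
    - [0, 0, 0]
    - [0, 0, 0]
    - [0, 0, 0]
  gripper: [0.7, 0.75, 0.8, 0.85, 0.9, 0.95, 1, 1, 1, 1]

```text
clock: 15.3
position: [0.4298, -0.2722, 0.0556]
tool_rot: [[-0.973, 0.233, 0.0], [0.233, 0.973, 0.0], [-0.0, 0.0, -1.0]]
contact_force: [0.1, 0.3, 3.5]
gripper_width: 0.0236
finger_force: 30.0
```

apply_moves:
  offset:
    - [0, 0, -0.007]
    - [0, 0, -0.013]
    - [0, 0, -0.015]
    - [-0.008, -0.002, -0.015]
    - [-0.02, -0.0055, 0]
    - [-0.023, -0.006, 0]
    - [-0.023, -0.006, 0]
    - [-0.023, -0.006, 0]
    - [-0.016, -0.0045, 0]
    - [-0.0075, -0.002, 0]
  turn:
    - [0, 0, 0]
    - [0, 0, 0]
    - [0, 0, 0]
    - [0, 0, 0]
    - [0, 0, 0]
    - [0, 0, 0]
    - [0, 0, 0]
    - [0, 0, 0]
    - [0, 0, 0]
    - [0, 0, 0]
  gripper: [1, 1, 1, 1, 1, 1, 1, 1, 1, 1]

```text
clock: 16.13
position: [0.5409, -0.3322, 0.1056]
tool_rot: [[-0.973, 0.232, -0.0], [0.232, 0.973, -0.001], [-0.0, -0.001, -1.0]]
contact_force: [-0.3, 1.2, -3.0]
gripper_width: 0.0235
finger_force: 30.0
```

apply_moves:
  offset:
    - [0, 0, 0.008]
    - [0, 0, 0.012]
    - [0, 0, 0.01]
    - [0, 0, 0.006]
    - [0, 0, 0.003]
    - [0, 0, 0.002]
    - [0, 0, 0.002]
    - [0, 0, 0.001]
    - [0, 0, 0.001]
    - [0, 0, 0.0005]
  turn:
    - [0, 0, 0]
    - [0, 0, 0]
    - [0, 0, 0]
    - [0, 0, 0]
    - [0, 0, 0]
    - [0, 0, 0]
    - [0, 0, 0]
    - [0, 0, 0]
    - [0, 0, 0]
    - [0, 0, 0]
  gripper: [1, 1, 1, 1, 1, 1, 1, 1, 1, 1]

```text
clock: 16.97
position: [0.5396, -0.3314, 0.0602]
tool_rot: [[-0.973, 0.233, 0.0], [0.233, 0.973, -0.0], [-0.0, -0.0, -1.0]]
contact_force: [0.3, 0.2, -2.1]
gripper_width: 0.0238
finger_force: 30.0
```

apply_moves:
  offset:
    - [0, 0, 0.0005]
    - [0, 0, 0.0005]
    - [0, 0, 0.0005]
    - [0, 0, 0]
    - [0, 0, 0]
    - [0, 0, 0]
    - [0, 0, 0]
    - [0, 0, 0]
    - [0, 0, 0]
    - [0, 0, 0]
  turn:
    - [0, 0, 0]
    - [0, 0, 0]
    - [0, 0, 0]
    - [0, 0, 0]
    - [0, 0, 0]
    - [0, 0, 0]
    - [0, 0, 0]
    - [0, 0, 0]
    - [0, 0, 0]
    - [0, 0, 0]
  gripper: [1, 1, 1, 1, 0.7, 0.65, 0.6, 0.5, 0.4, 0.3]

```text
clock: 17.8
position: [0.5395, -0.3314, 0.0584]
tool_rot: [[-0.973, 0.233, -0.0], [0.233, 0.973, -0.0], [0.0, -0.0, -1.0]]
contact_force: [0.1, -0.6, 0.6]
gripper_width: 0.0543
finger_force: 0.0
```

apply_moves:
  offset:
    - [0, 0, -0.01]
    - [0, 0, -0.02]
    - [0, 0, -0.03]
    - [0, 0, -0.03]
    - [0.007, 0.0167, -0.015]
    - [0.0145, 0.0344, 0]
    - [0.0145, 0.0344, 0]
    - [0.0145, 0.0344, 0]
    - [0.0145, 0.0344, 0]
    - [0.0145, 0.0344, 0]
  turn:
    - [0, 0, 0]
    - [0, 0, 0]
    - [0, 0, 0]
    - [0, 0, 0]
    - [0, 0, 0]
    - [0, 0, 0]
    - [0, 0, 0]
    - [0, 0, 0]
    - [0, 0, 0]
    - [0, 0, 0]
  gripper: [0.2, 0.2, 0.2, 0.2, 0.2, 0.2, 0.2, 0.2, 0.2, 0.2]

```text
clock: 18.63
position: [0.5055, -0.1279, 0.1642]
tool_rot: [[-0.972, 0.233, 0.001], [0.233, 0.972, 0.0], [-0.001, 0.0, -1.0]]
contact_force: [1.1, 0.6, -0.1]
gripper_width: 0.0749
finger_force: 0.0
```

apply_moves:
  offset:
    - [0.0155, 0.0368, 0]
    - [0.0155, 0.0368, 0]
    - [0.0155, 0.0368, 0]
    - [0.0155, 0.0368, 0]
    - [0.0155, 0.0368, 0]
    - [0.0155, 0.0368, 0]
    - [0.0155, 0.0368, 0]
    - [0.0155, 0.0368, 0]
    - [0.0155, 0.0368, 0]
    - [0.01, 0.0236, 0]
  turn:
    - [0, 0, 0]
    - [0, 0, 0]
    - [0, 0, 0]
    - [0, 0, 0]
    - [0, 0, 0]
    - [0, 0, 0]
    - [0, 0, 0]
    - [0, 0, 0]
    - [0, 0, 0]
    - [0, 0, 0]
  gripper: [0.2, 0.2, 0.2, 0.2, 0.2, 0.2, 0.2, 0.2, 0.2, 0.2]

```text
clock: 19.47
position: [0.4422, 0.2544, 0.1643]
tool_rot: [[-0.973, 0.23, 0.001], [0.23, 0.973, 0.001], [-0.0, 0.001, -1.0]]
contact_force: [-0.2, 0.1, -0.8]
gripper_width: 0.075
finger_force: 0.0
```

apply_moves:
  offset:
    - [0.0051, 0.0118, 0]
    - [0, 0, 0]
    - [0, 0, 0]
    - [0, 0, 0]
    - [0, 0, 0]
    - [0, 0, 0]
    - [0, 0, 0]
    - [0, 0, 0]
    - [0, 0, 0]
    - [0, 0, 0]
  turn:
    - [0, 0, 0]
    - [0, 0, 0]
    - [0, 0, 0]
    - [0, 0, 0]
    - [0, 0, 0]
    - [0, 0, 0]
    - [0, 0, 0]
    - [0, 0, 0]
    - [0, 0, 0]
    - [0, 0, 0]
  gripper: [0.2, 0.2, 0.2, 0.2, 0.2, 0.2, 0.2, 0.2, 0.2, 0.2]

```text
clock: 20.3
position: [0.4411, 0.263, 0.1635]
tool_rot: [[-0.973, 0.233, -0.0], [0.233, 0.973, -0.0], [0.0, -0.0, -1.0]]
contact_force: [0.5, -0.3, -0.1]
gripper_width: 0.0747
finger_force: 0.0
```

```bash
python3 w.py w5
```

```text
[0.4411 0.263  0.1635]
red 4130 [442.6  37. ] z.07 [0.3205 0.3792] z.012 [0.3076 0.402 ]
red 682 [211.7 405.6] z.07 [0.5568 0.1444] z.012 [0.5974 0.1139]
blue 1055 [315.1 246.5] z.07 [0.4416 0.2622] z.012 [0.4561 0.2585]
blue 922 [381.6 322.1] z.07 [0.5134 0.2987] z.012 [0.5441 0.3032]
blue 271 [392.4 374.7] z.07 [0.5621 0.2986] z.012 [0.6039 0.303 ]
```

View pics/w5.png

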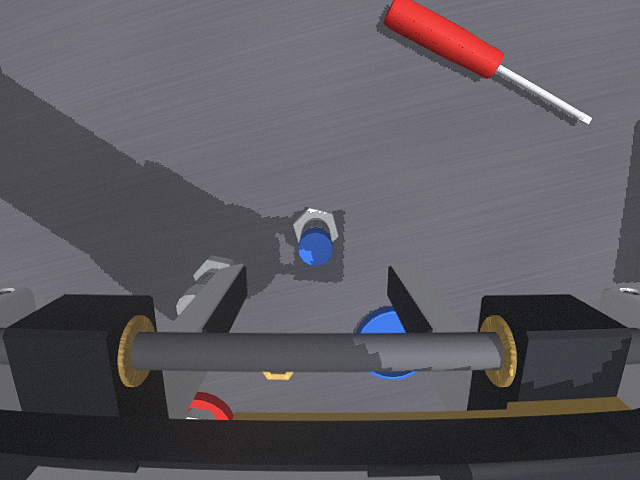

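The blue bolt is centred at (315,246). The plain bolt at (200,285) is about 10 cm away, clear of the finger. Descending and gripping.

apply_moves:
  offset:
    - [0, 0, 0.015]
    - [0, 0, 0.015]
    - [0, 0, 0.015]
    - [0, 0, 0.015]
    - [0, 0, 0.015]
    - [0, 0, 0.015]
    - [0, 0, 0.013]
    - [0, 0, 0.005]
    - [0, 0, 0]
    - [0, 0, 0]
  turn:
    - [0, 0, 0]
    - [0, 0, 0]
    - [0, 0, 0]
    - [0, 0, 0]
    - [0, 0, 0]
    - [0, 0, 0]
    - [0, 0, 0]
    - [0, 0, 0]
    - [0, 0, 0]
    - [0, 0, 0]
  gripper: [0.2, 0.2, 0.2, 0.2, 0.2, 0.2, 0.2, 0.2, 0.5, 0.65]

```text
clock: 21.18
position: [0.4411, 0.2632, 0.0557]
tool_rot: [[-0.973, 0.233, -0.0], [0.233, 0.973, -0.0], [0.0, -0.0, -1.0]]
contact_force: [0.2, 0.6, 0.3]
gripper_width: 0.0653
finger_force: 0.0
```

apply_moves:
  offset:
    - [0, 0, 0]
    - [0, 0, 0]
    - [0, 0, 0]
    - [0, 0, 0]
    - [0, 0, 0]
    - [0, 0, 0]
    - [0, 0, 0]
    - [0, 0, 0]
    - [0, 0, 0]
    - [0, 0, 0]
  turn:
    - [0, 0, 0]
    - [0, 0, 0]
    - [0, 0, 0]
    - [0, 0, 0]
    - [0, 0, 0]
    - [0, 0, 0]
    - [0, 0, 0]
    - [0, 0, 0]
    - [0, 0, 0]
    - [0, 0, 0]
  gripper: [0.7, 0.75, 0.8, 0.85, 0.9, 0.95, 1, 1, 1, 1]

```text
clock: 22.02
position: [0.441, 0.2631, 0.0556]
tool_rot: [[-0.973, 0.233, -0.0], [0.233, 0.973, -0.0], [0.0, -0.0, -1.0]]
contact_force: [-0.0, -1.5, 5.5]
gripper_width: 0.0234
finger_force: 30.0
```

apply_moves:
  offset:
    - [0, 0, -0.007]
    - [0, 0, -0.013]
    - [0, 0, -0.015]
    - [-0.008, 0.005, -0.015]
    - [-0.02, 0.013, 0]
    - [-0.022, 0.0142, 0]
    - [-0.022, 0.0142, 0]
    - [-0.022, 0.0142, 0]
    - [-0.016, 0.0104, 0]
    - [-0.0075, 0.0048, 0]
  turn:
    - [0, 0, 0]
    - [0, 0, 0]
    - [0, 0, 0]
    - [0, 0, 0]
    - [0, 0, 0]
    - [0, 0, 0]
    - [0, 0, 0]
    - [0, 0, 0]
    - [0, 0, 0]
    - [0, 0, 0]
  gripper: [1, 1, 1, 1, 1, 1, 1, 1, 1, 1]

```text
clock: 22.85
position: [0.5748, 0.3101, 0.1054]
tool_rot: [[-0.973, 0.233, 0.001], [0.233, 0.973, -0.0], [-0.001, 0.0, -1.0]]
contact_force: [-0.4, -0.3, -2.7]
gripper_width: 0.0235
finger_force: 30.0
```

apply_moves:
  offset:
    - [0, 0, 0.008]
    - [0, 0, 0.012]
    - [0, 0, 0.01]
    - [0, 0, 0.006]
    - [0, 0, 0.003]
    - [0, 0, 0.002]
    - [0, 0, 0.002]
    - [0, 0, 0.001]
    - [0, 0, 0.001]
    - [0, 0, 0.0005]
  turn:
    - [0, 0, 0]
    - [0, 0, 0]
    - [0, 0, 0]
    - [0, 0, 0]
    - [0, 0, 0]
    - [0, 0, 0]
    - [0, 0, 0]
    - [0, 0, 0]
    - [0, 0, 0]
    - [0, 0, 0]
  gripper: [1, 1, 1, 1, 1, 1, 1, 1, 1, 1]

```text
clock: 23.68
position: [0.573, 0.3096, 0.0601]
tool_rot: [[-0.973, 0.233, 0.0], [0.233, 0.973, 0.0], [-0.0, 0.0, -1.0]]
contact_force: [-0.4, -0.1, -2.3]
gripper_width: 0.0236
finger_force: 30.0
```

Release, rise, and move off to the left for a clear view.

apply_moves:
  offset:
    - [0, 0, 0.0005]
    - [0, 0, 0.0005]
    - [0, 0, 0.0005]
    - [0, 0, 0]
    - [0, 0, 0]
    - [0, 0, 0]
    - [0, 0, 0]
    - [0, 0, 0]
    - [0, 0, 0]
    - [0, 0, 0]
  turn:
    - [0, 0, 0]
    - [0, 0, 0]
    - [0, 0, 0]
    - [0, 0, 0]
    - [0, 0, 0]
    - [0, 0, 0]
    - [0, 0, 0]
    - [0, 0, 0]
    - [0, 0, 0]
    - [0, 0, 0]
  gripper: [1, 1, 1, 1, 0.7, 0.65, 0.6, 0.5, 0.4, 0.3]

```text
clock: 24.52
position: [0.5729, 0.3096, 0.0584]
tool_rot: [[-0.973, 0.233, -0.0], [0.233, 0.973, -0.0], [0.0, -0.0, -1.0]]
contact_force: [-0.4, 0.6, 0.2]
gripper_width: 0.0542
finger_force: 0.0
```

apply_moves:
  offset:
    - [0, 0, -0.01]
    - [0, 0, -0.02]
    - [0, 0, -0.03]
    - [0, 0, -0.03]
    - [0, 0, -0.03]
    - [0.015, 0.015, -0.02]
    - [0.025, 0.025, 0]
    - [0.025, 0.025, 0]
    - [0.025, 0.025, 0]
    - [0.025, 0.025, 0]
  turn:
    - [0, 0, 0]
    - [0, 0, 0]
    - [0, 0, 0]
    - [0, 0, 0]
    - [0, 0, 0]
    - [0, 0, 0]
    - [0, 0, 0]
    - [0, 0, 0]
    - [0, 0, 0]
    - [0, 0, 0]
  gripper: [0.2, 0.2, 0.2, 0.2, 0.2, 0.2, 0.2, 0.2, 0.2, 0.2]

```text
clock: 25.35
position: [0.4869, 0.4493, 0.1996]
tool_rot: [[-0.972, 0.233, 0.001], [0.233, 0.972, 0.001], [-0.0, 0.001, -1.0]]
contact_force: [0.8, 1.0, 0.2]
gripper_width: 0.0751
finger_force: 0.0
```

apply_moves:
  offset:
    - [0.025, 0.025, 0]
    - [0.025, 0.025, 0]
    - [0.025, 0.025, 0]
    - [0.025, 0.025, 0]
    - [0.015, 0.025, 0]
    - [0, 0.02, 0]
    - [0, 0.01, 0]
    - [0, 0, 0]
    - [0, 0, 0]
    - [0, 0, 0]
  turn:
    - [0, 0, 0]
    - [0, 0, 0]
    - [0, 0, 0]
    - [0, 0, 0]
    - [0, 0, 0]
    - [0, 0, 0]
    - [0, 0, 0]
    - [0, 0, 0]
    - [0, 0, 0]
    - [0, 0, 0]
  gripper: [0.2, 0.2, 0.2, 0.2, 0.2, 0.2, 0.2, 0.2, 0.2, 0.2]

```text
clock: 26.18
position: [0.4125, 0.6246, 0.1988]
tool_rot: [[-0.972, 0.234, 0.0], [0.234, 0.972, -0.0], [-0.0, -0.0, -1.0]]
contact_force: [-0.6, -0.2, -0.4]
gripper_width: 0.0753
finger_force: 0.0
```

```bash
python3 - <<'E'
from m import *
for n in("top","scene"):
    p,d=ctrl.capture(n); cv2.imwrite(f"pics/{n}9.png",p[:,:,::-1])
    for k,v in blobs(p).items():
        for a,c in v:
            if 60<a<260: print(n,k,a,c,"tip z.074",cast(n,c,.074)[0][:2].round(4))
    if n=="top": print("plain",cast(n,[(223,240),(344,247)],.08).round(3))
print(ctrl.observe()["contact_force"])
E
```

```text
plain [[ 0.465  0.159  0.08 ]
 [ 0.452 -0.045  0.08 ]]
scene yellow 140 [229.9 219.2] tip z.074 [ 0.6117 -0.1517]
scene green 96 [212.1 158.8] tip z.074 [ 0.5378 -0.3333]
scene blue 143 [251.3 130.3] tip z.074 [ 0.4097 -0.3576]
[ 0.66303977 -0.14638761  0.1567031 ]
```

View pics/top9.png

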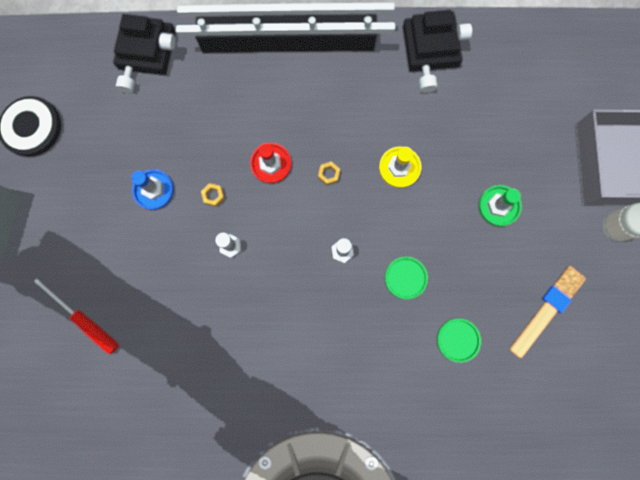

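View pics/scene9.png

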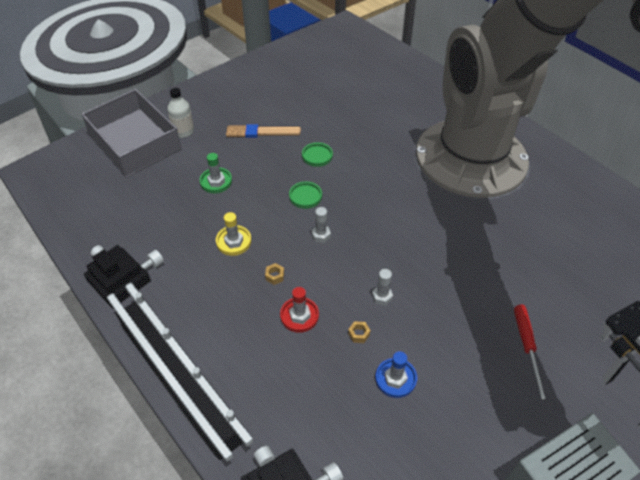

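Both views show all four bolts upright in their dishes. In the top view they are blue (150,188), red (269,162), yellow (401,166) and green (502,205). The plain bolts are unmoved at (228,244) and (343,250), and the arm is clear.

```bash
python3 -c "
from plant import ctrl
print(ctrl.sign_off())"
```

```text
the job is handed in; nothing more can be done
None
```

I stood all four painted bolts upright in the dishes of their own colours (green in the farthest of the three green dishes), left both plain bolts where they were, and handed the job in at about 26 s.

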